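Change over the flip-cap seasoning tubes

ROBOT

A 6-joint arm with a two-finger parallel gripper is mounted at the origin on the work surface. World frame = base frame: x ahead of the robot, y to its left, z up, the work surface at z = 0. Lengths are in mm, angles in rad, forces in N, time in s.
With the tool pointing down it reaches from about 350 to 775 mm from the base axis. Payload 7.3 kg.
Tool frame: the origin (TCP) lies midway between the tips of the shut fingers; the grasp point (between the pads) lies 19 mm behind it; z points along the fingers, y is the line along which they close (so a half turn about z gives the same grasp; the last joint's range is limited). The gripper opens to 92 mm and grips with 3 to 60 N. Pads are 19 mm wide; open, the fingers measure 130 mm over their backs; the gripper's body (75 mm by 190 mm) begins 47 mm behind the grasp point.
Start: joints at [-1.351, 0.342, 1.524, -0, 1.275, -0.146], TCP at [187.814, -490.276, 226.741] pointing down, gripper open.
Joint ranges: [-2.53, 2.53], [-0.77, 2.02], [0.04, 2.7], [-1, 4.14], [0.28, 2.66], [-3.11, 3.11]. Speed limits (rad/s): [2.57, 2.57, 3.14, 3.14, 3.14, 3.14].

INTERFACE

Orientations are given as [roll, pitch, yaw] about the fixed x, y, z axes, in that order (R = Rz(yaw) Ry(pitch) Rx(roll)).
In Python, from plant import bot gives the robot as it stands.
- The arm moves only by the tool servo_tool, never from a script. Its argument "deltas" is a list of rows, each a list of 2 entries, a list of its own where there are three numbers: the shift along the tool's x, y, z in m, then the turn, a rotation vector about the tool's x, y, z in degrees. A call has 1 to 20 rows; each row shifts and turns the commanded pose from where the row before left it, along the tool's axes as they then stand; what a row does not reach is not made up. A row lasts 1/8 s, in which the tool goes at most 62.5 mm and 10.7 degrees, less where a joint would pass 70% of its speed; a pose out of reach is approached as far as the arm can. A call with a gripper value outside its range is refused whole. "fingers" is the opening, from 0 (shut) to 1 (fully open), set as the call begins (left out, the last holds). The fingers move at their own pace and stop on an object; the grip force is fixed at half the most. Time passes only in rows, so rows that do not move let the fingers close. It gives the time, the measured TCP pose, the force, the opening and the grip force at its end, in the units of the state.
- bot.get_obs(): the state, without advancing time (a new reading comes with each control period).
- bot.capture(name): name is "scene" or "side" or "wrist"; returns the picture (480x640x3 uint8, red, green, blue); there is no depth.
- bot.camera_model(name): a dict with "mtx" (3x3 intrinsics, pixels), "xyz" and "rotation" of the camera in the world. Camera axes: x right, y down, z forward; pixel columns grow to the right and rows downward; lengths in mm; the calibration is good to about 2 mm. A picture is of the moment at which its call begins: read the wrist's pose just before it. camera_model takes no time and is no camera call; for the wrist camera it gives the pose at the moment of the call.
- bot.close_job(): hands the job in; it is judged then, once.
The state is a dict: "time": time; "joint_positions": joint angles; "dq": joint speeds; "tau": joint torques, N m; "tool_pos": TCP position; "tcp_rot": TCP orientation; "contact_force": force on the tool from outside, world axes, zero at the start; "moment": the same for the moment, N m; "grip_width": finger opening in mm; "finger_force": force on a finger pad.
Only numpy, scipy, OpenCV 4.12 (cv2) and the standard library are available. Lean on these libraries where they do the work, as an engineer would, in place of code of your own. Each camera call takes 0.05 s, during which the arm holds its last target. There are 200 camera calls.

TASK

First clear the pepper mill from in front of the tube rack and stand it upright on the floor of the shallow steel tray, beside the stone. Then press the two flip caps that were left open fully shut, and only after that flick the tall tube's cap right up so that it stands open, the only one of the four. Leave everything else where it is.

Things in the scene. Friction and masses are not known exactly. Their poses are not given: they have to be found in the camera images.
- station: Fixed steel station. Origin: on the table under the middle of its row of four tubes; x points to the hinge side, y along the row. Base 62 x 270 x 12 mm. Over it a wire shelf: 8 mm rods along y, 320 mm long, axes at z 262, x +16, +50, +85, +120 mm, on posts at x +120, y +/-128 mm. An upright hand does not fit above standing caps: lean it 30 to 45 degrees towards -x.
- tube_tall: The tall flip-cap seasoning tube, 35 mm in diameter, 132 mm high without cap, clamped upright in the station, 60 mm from its neighbours. Order in the row varies. Origin: centre of its underside, 12 mm above the table; same axes as the station.
- cap_tall (a joint): Cap of tube_tall: 0 shut, 1.57 upright, stop at 1.9 rad. Hinge axis along the tube's y at x +18, z 132 mm in the tube's frame. Disc of radius 18 mm, 8 mm thick, with a thumb tab across from the hinge (to -x when shut) 14 mm wide along y, 6 mm thick, ending 51 mm from the hinge. Stiff hinge: stays where left. Shut at the start.
- tab_tall (a point): Middle of the projecting part of the thumb tab of cap_tall, 45 mm from the hinge axis; its x axis points from the tab to the hinge, z out of the cap's top face.
- tube_a: One of three identical shorter flip-cap seasoning tubes, 35 mm in diameter, 102 mm high without cap, clamped upright in the station, 60 mm from its neighbours. Order in the row varies. Origin: centre of its underside, 12 mm above the table; same axes as the station.
- cap_a (a joint): Cap of tube_a: 0 shut, 1.57 upright, stop at 1.9 rad. Hinge axis along the tube's y at x +18, z 102 mm in the tube's frame. Disc of radius 18 mm, 8 mm thick, with a thumb tab across from the hinge (to -x when shut) 14 mm wide along y, 6 mm thick, ending 51 mm from the hinge. Stiff hinge: stays where left. Stands open at the start.
- tab_a (a point): Middle of the projecting part of the thumb tab of cap_a, 45 mm from the hinge axis; its x axis points from the tab to the hinge, z out of the cap's top face.
- tube_b: One of three identical shorter flip-cap seasoning tubes, 35 mm in diameter, 102 mm high without cap, clamped upright in the station, 60 mm from its neighbours. Order in the row varies. Origin: centre of its underside, 12 mm above the table; same axes as the station.
- cap_b (a joint): Cap of tube_b: 0 shut, 1.57 upright, stop at 1.9 rad. Hinge axis along the tube's y at x +18, z 102 mm in the tube's frame. Disc of radius 18 mm, 8 mm thick, with a thumb tab across from the hinge (to -x when shut) 14 mm wide along y, 6 mm thick, ending 51 mm from the hinge. Stiff hinge: stays where left. Stands open at the start.
- tab_b (a point): Middle of the projecting part of the thumb tab of cap_b, 45 mm from the hinge axis; its x axis points from the tab to the hinge, z out of the cap's top face.
- tube_c: One of three identical shorter flip-cap seasoning tubes, 35 mm in diameter, 102 mm high without cap, clamped upright in the station, 60 mm from its neighbours. Order in the row varies. Origin: centre of its underside, 12 mm above the table; same axes as the station.
- cap_c (a joint): Cap of tube_c: 0 shut, 1.57 upright, stop at 1.9 rad. Hinge axis along the tube's y at x +18, z 102 mm in the tube's frame. Disc of radius 18 mm, 8 mm thick, with a thumb tab across from the hinge (to -x when shut) 14 mm wide along y, 6 mm thick, ending 51 mm from the hinge. Stiff hinge: stays where left. Shut at the start.
- tab_c (a point): Middle of the projecting part of the thumb tab of cap_c, 45 mm from the hinge axis; its x axis points from the tab to the hinge, z out of the cap's top face.
- mill: Wooden pepper mill, 207 mm high, loose, standing in front of the tall tube. Origin: centre of its underside, z up its axis. Foot radius 25 mm, waist radius 18 mm, head a cylinder of radius 21 mm from z = 135 to 182 mm (the place to grip), a knob above it.
- tray: Shallow steel tray, 300 (x) x 220 (y) x 30 mm, walls and floor 4 mm thick, fixed on the table to the left or right. Origin: centre of its underside. A grinding stone lies in its -x half; the +x half is free.
- stone: Grey grinding stone, 144 mm across, 37 mm high, in the tray; origin at the centre of its underside. Bystander.
- bowl: Steel bowl with nuts, 236 mm across, 70 mm high, on the side away from the tray; origin at the centre of its underside. Bystander.
- ramekin: White ramekin, 56 mm across, 34 mm high, in front of tube_c; origin at the centre of its underside. Bystander.
- tin: Small round tin, 44 mm across, 40 mm high, in front of tube_a; origin at the centre of its underside. Bystander.
- paddle: White rice paddle, 220 mm long, 70 mm wide, 10 mm high, lying near the robot; origin under its middle, handle to -x. Bystander.

How it is judged:
By the outcome, as a careful person would: the job done as asked, in the order asked, and still so for the second after the job is handed in, with the robot touching nothing.
It also fails if it takes over 69 s, if anything falls off the work surface, if the arm or the gripper's body presses on something with over 40 N, if the wrist force passes 120 N, or if a joint passes its speed limit or range.

## Working session

There is one attempt and no reset: what is moved stays moved. The work goes in short steps, Python scripts to look and compute and a tool call to move; the robot and the scene stay as the last step left them, time stands still between calls to the robot, and variables do not carry over. Pictures are saved under pics/ and viewed, at most 10 in all, crops included, and the job is handed in when it is done.

Besides the shell and the picture viewer there is one more tool, called as name([rows], argument=value, ...), one row to a line, values as JSON. servo_tool: Moves the arm, as the interface text tells. Its arguments: {"type":"object","properties":{"deltas":{"type":"array"},"fingers":{"type":"number"}},"required":["deltas"]}

```bash
mkdir -p pics; ls
python3 - <<'E'
from plant import bot
import cv2
o=bot.get_obs(); print({k:o[k] for k in('time','tool_pos','tcp_rot','grip_width')})
for n in('scene','side'):
    m=bot.camera_model(n); print(n,m)
    cv2.imwrite(f'pics/{n}0.png',cv2.cvtColor(bot.capture(n),cv2.COLOR_RGB2BGR))
E
```

```text
pics
{'time': 0.0, 'tool_pos': array([ 187.71318293, -489.85069187,  226.02725354]), 'tcp_rot': array([-3.14003056e+00, -2.17005743e-04,  3.65822513e-01]), 'grip_width': 91.86138210768931}
scene {'mtx': array([[524.07000631,   0.        , 319.08704157],
       [  0.        , 524.07000631, 241.63040364],
       [  0.        ,   0.        ,   1.        ]]), 'xyz': array([ 757.81864254, -726.57853259,  973.582071  ]), 'rotation': array([-2.4283651 , -0.01688293,  0.27788863])}
side {'mtx': array([[447.06137031,   0.        , 317.61728134],
       [  0.        , 447.06137031, 232.39322879],
       [  0.        ,   0.        ,   1.        ]]), 'xyz': array([298.09086872, 808.95963305, 573.63579185]), 'rotation': array([-2.03579313e+00,  2.13386413e-03, -2.83647191e+00])}
```

View pics/scene0.png

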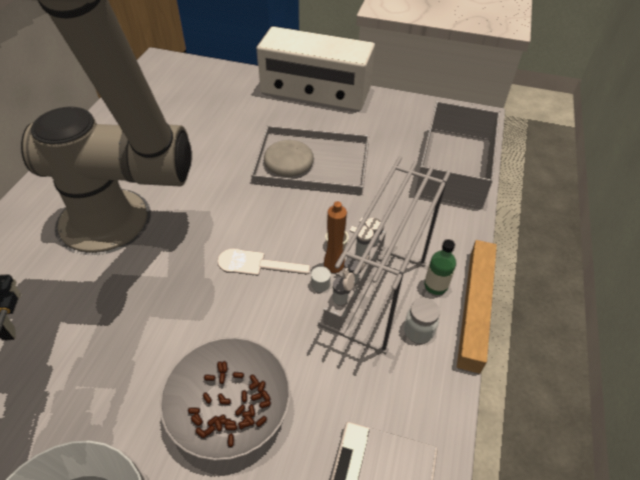

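View pics/side0.png

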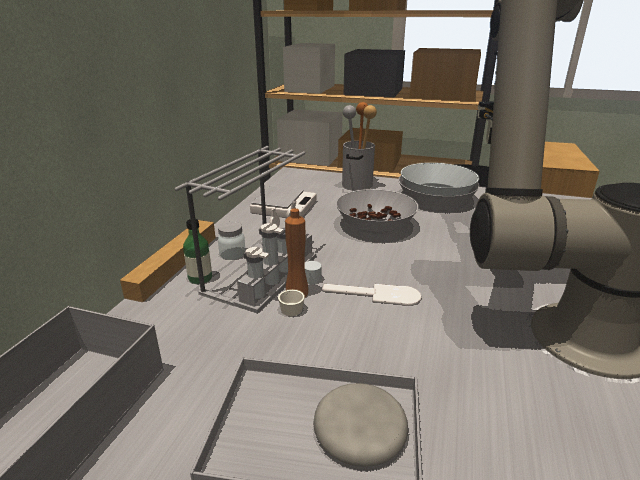

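The scene shows the tray with the stone at (289,158), the mill at (337,235), the station around (370,270) and the bowl on the near side. I'll enlarge this area.

Run:
```python
import cv2
a=cv2.imread('pics/scene0.png')[150:360,300:460]; cv2.imwrite('pics/c1.png',cv2.resize(a,None,fx=2.85,fy=2.85,interpolation=cv2.INTER_CUBIC)) if 0 else cv2.imwrite('pics/c1.png',cv2.resize(cv2.imread('pics/scene0.png')[155:355,300:460],None,fx=3,fy=3,interpolation=cv2.INTER_CUBIC))
cv2.imwrite('pics/c2.png',cv2.resize(cv2.imread('pics/side0.png')[140:320,170:340],None,fx=3.3,fy=3.3,interpolation=cv2.INTER_CUBIC))
```

```text
(no output)
```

View pics/c1.png

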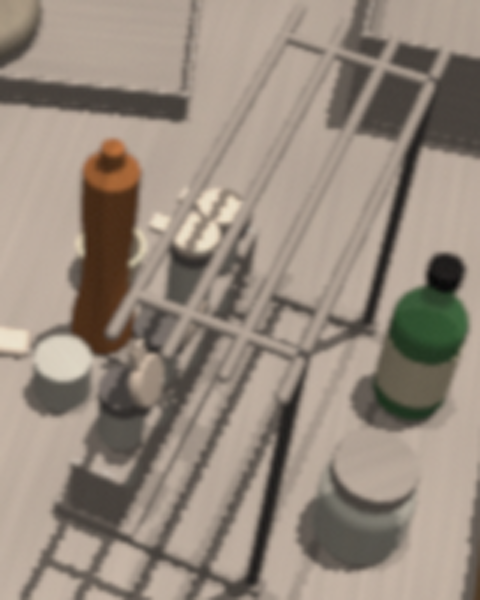

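View pics/c2.png

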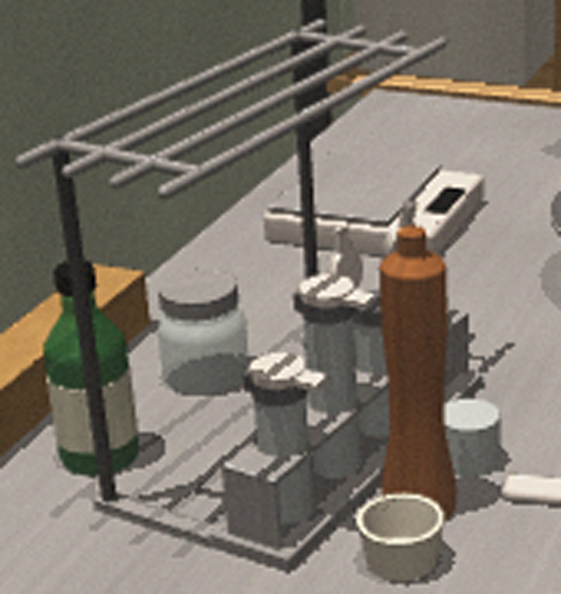

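```bash
cat > h.py <<'E'
import numpy as np
from scipy.spatial.transform import Rotation as R
from scipy.optimize import least_squares
from plant import bot
CM={n:bot.camera_model(n) for n in('scene','side')}
def proj(n,P,m=None):
    m=m or CM[n]; P=np.atleast_2d(P)
    c=R.from_euler('xyz',m['rotation']).inv().apply(P-m['xyz'])
    u=c@np.array(m['mtx']).T
    return u[:,:2]/u[:,2:]
def ray(n,uv,z,m=None):
    m=m or CM[n]
    d=R.from_euler('xyz',m['rotation']).apply(np.linalg.inv(m['mtx'])@[uv[0],uv[1],1])
    return m['xyz']+d*(z-m['xyz'][2])/d[2]
def fr(p,P): # x,y,yaw
    c,s=np.cos(p[2]),np.sin(p[2]); P=np.atleast_2d(P).astype(float)
    return np.c_[p[0]+c*P[:,0]-s*P[:,1],p[1]+s*P[:,0]+c*P[:,1],P[:,2]]
def fit(C,p0):
    f=lambda p:np.concatenate([(proj(n,fr(p,P))[0]-uv) for n,P,uv in C])
    r=least_squares(f,p0,loss='soft_l1',f_scale=1.5); return r.x,f(r.x).reshape(-1,2)
E
python3 - <<'E'
from h import *
S=lambda u,v:np.array([300+u/3,155+v/3]); D=lambda u,v:np.array([170+u/3.3,140+v/3.3])
C=[]
for x,a,b,c,d in[(16,(113,330),(300,12),(165,188),(443,42)),(50,(170,345),(345,25),(117,180),(405,38)),(85,(228,375),(392,42),(70,168),(362,30)),(120,(290,395),(443,55),(22,160),(322,25))]:
    C+=[('scene',(x,-160,262),S(*a)),('scene',(x,160,262),S(*b)),('side',(x,160,262),D(*c)),('side',(x,-160,262),D(*d))]
C+=[('side',(120,128,0),D(108,497)),('scene',(120,-128,0),S(255,578)),('scene',(120,128,0),S(372,322))]
p,r=fit(C,[650,-100,0]); print(p.round(3)); print(r.round(1).tolist())
for n,uv,z in[('side',D(411,235),205),('scene',S(112,147),205),('side',D(418,507),0),('scene',S(100,340),0)]: 
    w=ray(n,uv,z); print(n,w.round(1), 'station',(R.from_euler('z',-p[2]).apply(w-[*p[:2],0])).round(1))
T=[('scene',(-150,110,30),(268,130)),('scene',(150,110,30),(368,137)),('scene',(150,-110,30),(366,186)),('scene',(-150,-110,30),(256,179)),
('side',(150,-110,30),(246,361)),('side',(-150,-110,30),(417,377))]
t,r=fit(T,[500,250,0]);print(t.round(3),r.round(1).tolist())
print('stone',ray('scene',(289,158),20),ray('side',(361,425),20),'tin',ray('scene',S(62,358),40),'ram',ray('side',D(400,515),34),ray('scene',S(110,240),34))
for y in(90,30,-30,-90):
  print(y,fr(p,(0,y,0)).round(1),[ (proj('scene',fr(p,(18,y,z)))[0]-[300,155])*3 for z in(114,144)],[(proj('side',fr(p,(18,y,z)))[0]-[170,140])*3.3 for z in(114,144)])
E
```

```text
[ 6.56446e+02 -1.62180e+01 -1.63000e-01]
[[-0.3, 1.5], [-0.5, -0.8], [-0.5, 1.8], [-1.4, 0.6], [-1.1, 3.4], [-0.0, -0.4], [-0.7, 1.1], [-2.1, 0.0], [-1.3, 0.6], [0.5, -1.1], [-1.0, 1.7], [-1.4, 0.6], [-2.5, 1.3], [0.0, -0.3], [-0.6, 1.1], [-1.3, 0.4], [0.2, 3.7], [-1.3, 2.8], [-2.3, 1.7]]
side [593.2  30.7 205. ] station [-70.   36.1 205. ]
scene [595.8  26.4 205. ] station [-66.8  32.3 205. ]
side [595.5  25.5   0. ] station [-66.9  31.3   0. ]
scene [597.5  17.8  -0. ] station [-63.7  24.   -0. ]
[4.42087e+02 3.65015e+02 1.51000e-01] [[-1.7, -4.3], [0.3, -1.9], [-3.1, 0.8], [-5.5, -3.3], [-5.4, -3.5], [-1.0, -0.4]]
stone [382.05329523 343.55737284  20.        ] [377.52243983 346.1830135   20.        ] tin [581.27353673 -37.37299464  40.        ] ram [585.76199952  83.75598204  34.        ] [584.6710776  91.9762731  34.       ]
90 [[671.   72.6   0. ]] [array([242.78752184, 220.23544298]), array([247.1676959 , 192.44371592])] [array([252.73865219, 371.17885497]), array([249.2388492 , 329.50924375])]
30 [[661.3  13.4   0. ]] [array([213.06854933, 275.71757525]), array([216.98142917, 248.16314045])] [array([304.41555606, 332.08142342]), array([301.79976763, 291.91587022])]
-30 [[651.6 -45.8   0. ]] [array([181.40188858, 334.83583247]), array([184.77494487, 307.61159055])] [array([351.32453544, 296.59128233]), array([349.44746823, 257.83659878])]
-90 [[ 641.9 -105.     0. ]] [array([147.58958483, 397.95977486]), array([150.33841692, 371.17637442])] [array([394.09635446, 264.23121156]), array([392.84009697, 226.80070082])]
```

Row order from +y to -y is c, tall, a, b, with a and b open. The mill is at about (595,26), the station at about (656,-16) with yaw -0.163.

```bash
cat >> h.py <<'E'
SP=np.array([656.4,-16.2,-0.163])
def st(P): return R.from_euler('z',-SP[2]).apply(np.atleast_2d(P)-[SP[0],SP[1],0])
def where():
    o=bot.get_obs(); r=R.from_euler('z',-SP[2])*R.from_euler('xyz',o['tcp_rot'])
    print('t',round(o['time'],2),'st',st(o['tool_pos'])[0].round(1),'w',np.round(o['tool_pos'],1),'j',np.round(o['joint_positions'],2),'F',np.round(o['contact_force'],1),'grip',round(o['grip_width'],1),round(float(np.max(o['finger_force'])),1))
    return o
def go(P,rpy,station=True):
    """tool-frame total delta (m), rotvec deg to the target; rotation first, then shift in the new frame"""
    o=bot.get_obs(); Rt=R.from_euler('xyz',rpy)
    if station: P=fr(SP,P)[0]; Rt=R.from_euler('z',SP[2])*Rt
    R0=R.from_euler('xyz',o['tcp_rot'])
    print('rot',np.degrees((R0.inv()*Rt).as_rotvec()).round(2),'shift after',(Rt.inv().apply(P-o['tool_pos'])/1000).round(4),'shift before',(R0.inv().apply(P-o['tool_pos'])/1000).round(4))
def lean(d): return (R.from_euler('x',np.pi)*R.from_euler('y',np.radians(d))).as_euler('xyz')
E
python3 - <<'E'
from h import *
where(); go((-70,32,250),lean(0)); print(bot.camera_model('wrist'))
E
```

```text
t 0.1 st [-385.6 -543.5  226.1] w [ 187.7 -489.9  226.1] j [-1.35  0.34  1.52 -0.    1.28 -0.15] F [-0.2 -0.4  0.3] grip 92.1 0.0
rot [-8.00e-02  1.00e-02  3.03e+01] shift after [ 0.3156 -0.5755 -0.0239] shift before [ 0.5628 -0.3377 -0.0233]
{'mtx': array([[377.23427426,   0.        , 316.9583355 ],
       [  0.        , 377.23427426, 243.48019879],
       [  0.        ,   0.        ,   1.        ]]), 'xyz': array([ 248.65625478, -466.59554988,  383.26863398]), 'rotation': array([ 2.89559256e+00,  2.59132307e-03, -1.20446498e+00])}
```

servo_tool([
  [[0.012,-0.012,-0.006],[0,0,10.1]],
  [[0.012,-0.012,-0.006],[0,0,10.1]],
  [[0.012,-0.012,-0.006],[0,0,10.1]],
  [[0.02,-0.036,0],[0,0,0]],
  [[0.02,-0.036,0],[0,0,0]],
  [[0.02,-0.036,0],[0,0,0]],
  [[0.02,-0.036,0],[0,0,0]],
  [[0.02,-0.036,0],[0,0,0]],
  [[0.02,-0.036,0],[0,0,0]],
  [[0.02,-0.036,0],[0,0,0]],
  [[0.02,-0.036,0],[0,0,0]],
  [[0.02,-0.036,0],[0,0,0]],
  [[0.02,-0.036,0],[0,0,0]],
  [[0.02,-0.036,0],[0,0,0]],
  [[0.02,-0.036,0],[0,0,0]],
  [[0.02,-0.036,0],[0,0,0]],
], fingers=1)

```text
time: 2.1
tool_pos: [549.1, -27.8, 244.3]
tcp_rot: [3.141, 0.001, -0.163]
contact_force: [0.7, 0.4, 0.3]
grip_width: 92.2
finger_force: 0.0
```

Run:
```python
from h import *
import cv2,json
where(); go((-68,32,240),lean(0))
m=bot.camera_model('wrist'); im=bot.capture('wrist'); cv2.imwrite('pics/w1.png',cv2.cvtColor(im,cv2.COLOR_RGB2BGR))
json.dump({k:np.array(v).tolist() for k,v in m.items()},open('w1.json','w'))
```

```text
t 2.1 st [-104.   -28.8  244.3] w [549.1 -27.8 244.3] j [-0.19  0.38  1.42 -0.    1.34  1.54] F [0.7 0.4 0.3] grip 92.2 0.0
rot [0.01 0.05 0.  ] shift after [ 0.036  -0.0608  0.0043] shift before [ 0.036  -0.0608  0.0043]
```

View pics/w1.png

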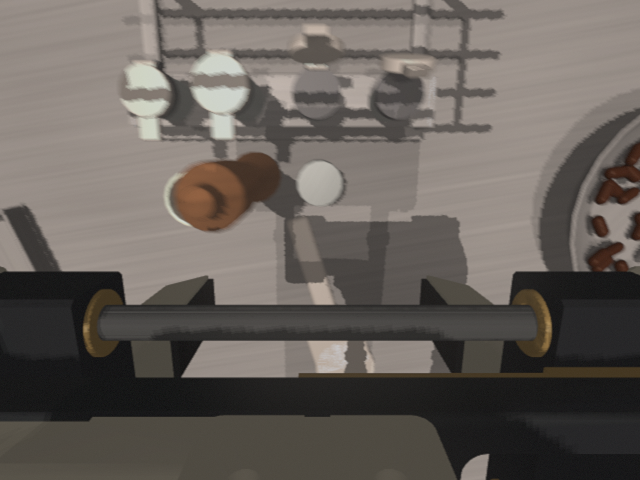

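The wrist view shows c's cap at (147,90), tall's at (221,83) with its tab end at (222,138), open tube a at (318,93), open tube b at (398,95) and the mill knob at (205,203).

```bash
python3 - <<'E'
from h import *
import json
m={k:np.array(v) for k,v in json.load(open('w1.json')).items()}
CM['w']=m
print('knob',st(ray('w',(205,203),203)))
for n,P in dict(c=(0,90,122),tall=(0,30,152),talltab=(-33,30,150),ctab=(-33,90,120),a=(0,-30,114),b=(0,-90,114),rod16=(16,0,262),rod50=(50,0,262)).items(): print(n,proj('w',fr(SP,P)).round(1))
C=[('w',(0,90,122),(147,90)),('w',(0,30,152),(221,83)),('w',(-33,30,150),(222,138)),('w',(-33,90,120),(150,138)),('w',(0,-30,114),(318,93)),('w',(0,-90,114),(398,95))]
p,r=fit(C,SP);print(p,r.round(1).tolist())
for y in(-30,-90):
  for th in(1.4,1.57,1.7,1.8,1.9):
    s,c=np.sin(th),np.cos(th)
    print(y,th,'disc',proj('w',fr(p,(18-18*c+8*s,y,114+18*s+8*c))).round(0),'tip',proj('w',fr(p,(18-51*c+6*s,y,114+51*s+6*c))).round(0),'tipunder',proj('w',fr(p,(18-51*c,y,114+51*s))).round(0))
E
python3 -c "
import cv2;a=cv2.imread('pics/w1.png')[0:150,100:470];cv2.imwrite('pics/c3.png',cv2.resize(a,None,fx=2.1,fy=2.1,interpolation=cv2.INTER_CUBIC))"
```

```text
knob [[-66.83199093  30.75788474 203.        ]]
c [[146.3  90.4]]
tall [[222.3  83.3]]
talltab [[226.2 138.9]]
ctab [[152.6 139.9]]
a [[319.4  92.2]]
b [[403.5  92.2]]
rod16 [[229.  -26.7]]
rod50 [[ 222.6 -156.2]]
[ 6.56283987e+02 -1.49119857e+01 -1.78499966e-01] [[-2.7, -1.2], [-0.8, 0.0], [1.4, 0.7], [-0.0, 0.3], [-0.4, 0.4], [3.6, -0.2]]
-30 1.4 disc [[318.  52.]] tip [[318.  52.]] tipunder [[318.  64.]]
-30 1.57 disc [[318.  47.]] tip [[318.  36.]] tipunder [[318.  47.]]
-30 1.7 disc [[318.  44.]] tip [[319.  23.]] tipunder [[318.  35.]]
-30 1.8 disc [[318.  41.]] tip [[319.  15.]] tipunder [[319.  25.]]
-30 1.9 disc [[318.  39.]] tip [[319.   7.]] tipunder [[319.  17.]]
-90 1.4 disc [[410.  53.]] tip [[423.  54.]] tipunder [[422.  66.]]
-90 1.57 disc [[410.  48.]] tip [[424.  38.]] tipunder [[423.  49.]]
-90 1.7 disc [[410.  45.]] tip [[424.  25.]] tipunder [[424.  37.]]
-90 1.8 disc [[410.  43.]] tip [[424.  17.]] tipunder [[424.  27.]]
-90 1.9 disc [[410.  41.]] tip [[424.   8.]] tipunder [[424.  18.]]
```

View pics/c3.png

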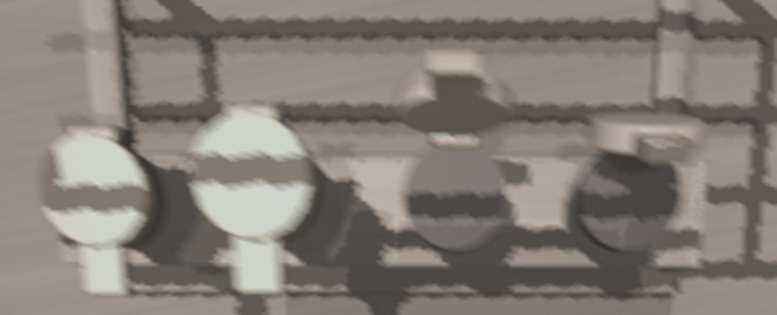

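Cap a stands at about 1.7 rad and cap b at about 1.27 rad, and the station pose is confirmed. Next I grasp the mill.

```bash
sed -i 's/^SP=.*/SP=np.array([656.4,-15.3,-0.172])/' h.py
python3 - <<'E'
from h import *
import json
m={k:np.array(v) for k,v in json.load(open('w1.json')).items()}
k=st(ray('w',(205,203),203,m))[0]; print(k)
where(); go((k[0],k[1],147),lean(0))
E
```

```text
[-66.95206362  29.26843927 203.        ]
t 2.15 st [-101.9  -26.7  244.1] w [551.4 -24.2 244.1] j [-0.18  0.38  1.42  0.    1.34  1.55] F [0.4 2.6 0.3] grip 91.8 0.0
rot [-0.15 -0.04  0.64] shift after [ 0.035  -0.056   0.0971] shift before [ 0.0355 -0.0554  0.0972]
```

servo_tool([
  [[0.011,-0.018,0],[0,0,0]],
  [[0.012,-0.019,0],[0,0,0]],
  [[0.012,-0.018,0],[0,0,0]],
  [[0,0,0],[0,0,0]],
  [[0,0,0],[0,0,0]],
])

```text
time: 2.78
tool_pos: [591.5, 19.1, 244.3]
tcp_rot: [3.141, 0.001, -0.163]
contact_force: [0.2, -0.1, 0.1]
grip_width: 91.9
finger_force: 0.0
```

Run:
```python
from h import *
where(); go((-67,29.5,147),lean(0))
```

```text
t 2.77 st [-69.8  22.8 244.3] w [591.5  19.1 244.3] j [-0.1   0.46  1.3  -0.    1.39  1.64] F [ 0.2 -0.1  0.1] grip 91.9 0.0
rot [0.03 0.06 0.51] shift after [ 0.0028 -0.0067  0.0973] shift before [ 0.003  -0.0067  0.0973]
```

servo_tool([
  [[0.0015,-0.0035,0.02],[0,0,0]],
  [[0.0015,-0.0035,0.025],[0,0,0]],
  [[0,0,0.025],[0,0,0]],
  [[0,0,0.02],[0,0,0]],
  [[0,0,0.007],[0,0,0]],
  [[0,0,0],[0,0,0]],
])

```text
time: 3.52
tool_pos: [596.0, 25.5, 147.9]
tcp_rot: [3.141, 0.0, -0.164]
contact_force: [-0.5, 0.3, -0.2]
grip_width: 91.9
finger_force: 0.0
```

servo_tool([
  [[0,0,0],[0,0,0]],
  [[0,0,0],[0,0,0]],
  [[0,0,0],[0,0,0]],
  [[0,0,0],[0,0,0]],
  [[0,0,0],[0,0,0]],
], fingers=0)

```text
time: 4.15
tool_pos: [596.2, 26.0, 147.7]
tcp_rot: [3.142, -0.0, -0.163]
contact_force: [0.3, 0.0, 0.2]
grip_width: 46.7
finger_force: 0.0
```

Run:
```python
from h import *
where()
```

```text
t 4.15 st [-66.4  30.4 147.7] w [596.2  26.  147.7] j [-0.08  0.54  1.43 -0.    1.17  1.65] F [0.3 0.  0.2] grip 46.7 0.0
```

servo_tool([
  [[0,0,0],[0,0,0]],
  [[0,0,0],[0,0,0]],
  [[0,0,0],[0,0,0]],
  [[0,0,-0.01],[0,0,0]],
  [[0,0,-0.02],[0,0,0]],
  [[0,0,-0.02],[0,0,0]],
  [[0,0,-0.02],[0,0,0]],
  [[0,0,-0.01],[0,0,0]],
  [[0,0,0],[0,0,0]],
])

```text
time: 5.28
tool_pos: [596.4, 25.9, 228.3]
tcp_rot: [3.142, -0.001, -0.163]
contact_force: [0.3, 0.2, -2.9]
grip_width: 41.6
finger_force: 30.0
```

Run:
```python
from h import *
where(); go((519,374,220),(np.pi,0,-0.163),False)
```

```text
t 5.28 st [-66.2  30.4 228.3] w [596.4  25.9 228.3] j [-0.08  0.47  1.31 -0.    1.35  1.65] F [ 0.3  0.2 -2.9] grip 41.6 30.0
rot [ 0.   -0.07 -0.  ] shift after [-0.1328 -0.3309  0.0083] shift before [-0.1329 -0.3309  0.0081]
```

servo_tool([
  [[-0.005,-0.012,0],[0,0,0]],
  [[-0.01,-0.025,0],[0,0,0]],
  [[-0.013,-0.032,0],[0,0,0]],
  [[-0.013,-0.033,0],[0,0,0]],
  [[-0.013,-0.033,0],[0,0,0]],
  [[-0.013,-0.033,0],[0,0,0]],
  [[-0.013,-0.033,0],[0,0,0]],
  [[-0.013,-0.033,0],[0,0,0]],
  [[-0.013,-0.033,0],[0,0,0]],
  [[-0.012,-0.03,0],[0,0,0]],
  [[-0.01,-0.02,0],[0,0,0]],
  [[-0.005,-0.014,0],[0,0,0]],
  [[0,0,0],[0,0,0]],
  [[0,0,0],[0,0,0]],
])

```text
time: 7.02
tool_pos: [519.0, 373.4, 227.6]
tcp_rot: [3.141, -0.0, -0.164]
contact_force: [0.8, -0.5, -2.6]
grip_width: 41.6
finger_force: 30.0
```

Run:
```python
from h import *
import cv2
where()
a=cv2.cvtColor(bot.capture('scene'),cv2.COLOR_RGB2BGR); b=cv2.cvtColor(bot.capture('side'),cv2.COLOR_RGB2BGR)
cv2.imwrite('pics/m2.png',np.hstack([cv2.resize(a[90:220,230:410],(400,289)),cv2.resize(b[240:480,140:440],(400,289))]))
```

```text
t 7.03 st [-201.9  359.4  227.6] w [519.  373.4 227.6] j [ 0.5   0.56  1.17 -0.    1.41  2.24] F [ 0.8 -0.5 -2.6] grip 41.6 30.0
```

View pics/m2.png

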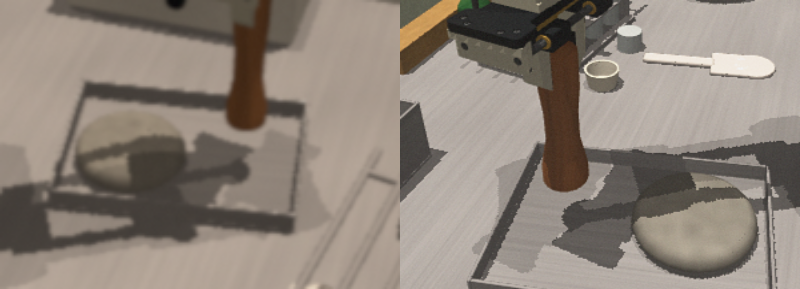

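The mill hangs over the tray's free half, with its foot at (245,128) in the left panel. I'll check the projected landing point.

Run:
```python
from h import *
p=proj('scene',(519,374,4))[0]; print((p-[230,90])*[400/180,289/130])
p=proj('side',(519,374,4))[0]; print((p-[140,240])*[400/300,289/240]+[400,0])
```

```text
[242.26132629 166.73794852]
[568.2956128 221.2901673]
```

servo_tool([
  [[0,0,0.01],[0,0,0]],
  [[0,0,0.018],[0,0,0]],
  [[0,0,0.018],[0,0,0]],
  [[0,0,0.014],[0,0,0]],
  [[0,0,0.008],[0,0,0]],
  [[0,0,0.004],[0,0,0]],
  [[0,0,0.002],[0,0,0]],
  [[0,0,0.001],[0,0,0]],
  [[0,0,0],[0,0,0]],
])

```text
time: 8.25
tool_pos: [518.8, 374.3, 153.0]
tcp_rot: [-3.141, -0.001, -0.163]
contact_force: [0.6, -0.4, -1.2]
grip_width: 41.2
finger_force: 30.0
```

servo_tool([
  [[0,0,0.001],[0,0,0]],
  [[0,0,0.0005],[0,0,0]],
  [[0,0,0],[0,0,0]],
])

```text
time: 8.62
tool_pos: [518.9, 374.3, 151.7]
tcp_rot: [-3.141, -0.001, -0.163]
contact_force: [0.0, 0.2, 1.0]
grip_width: 41.6
finger_force: 30.0
```

servo_tool([
  [[0,0,0],[0,0,0]],
  [[0,0,0],[0,0,0]],
  [[0,0,0],[0,0,0]],
  [[0,0,0],[0,0,0]],
  [[0,0,-0.01],[0,0,0]],
  [[0,0,-0.03],[0,0,0]],
  [[0,0,-0.035],[0,0,0]],
  [[0,0,-0.025],[0,0,0]],
  [[0,0,0],[0,0,0]],
], fingers=1)

```text
time: 9.75
tool_pos: [519.6, 374.8, 254.0]
tcp_rot: [-3.138, -0.004, -0.163]
contact_force: [0.2, -0.5, 0.5]
grip_width: 91.5
finger_force: 0.0
```

Run:
```python
from h import *
import cv2
where(); go((-100,-30,260),lean(45))
a=cv2.cvtColor(bot.capture('scene'),cv2.COLOR_RGB2BGR); b=cv2.cvtColor(bot.capture('side'),cv2.COLOR_RGB2BGR)
cv2.imwrite('pics/m3.png',np.hstack([cv2.resize(a[90:220,230:410],(400,289)),cv2.resize(b[240:480,140:440],(400,289))]))
```

```text
t 9.75 st [-201.6  360.9  254. ] w [519.6 374.8 254. ] j [ 0.51  0.54  1.13 -0.    1.46  2.24] F [ 0.2 -0.5  0.5] grip 91.5 0.0
rot [-0.39 44.75  0.41] shift after [0.076  0.3909 0.0676] shift before [ 0.0981  0.3918 -0.0068]
```

View pics/m3.png

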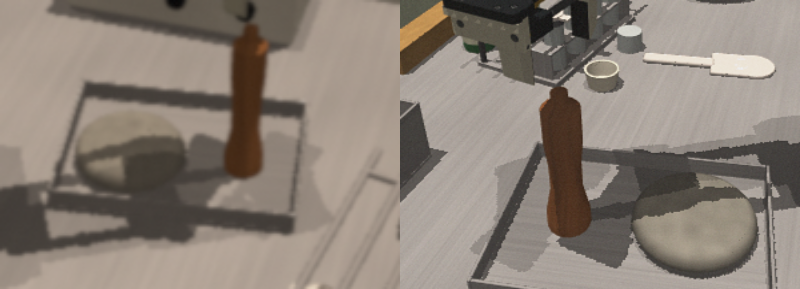

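The mill stands upright on the tray floor beside the stone, foot at (242,175) in the left panel. Next are the caps, starting with a.

servo_tool([
  [[0.003,0.012,0],[0,0,0]],
  [[0.01,0.035,0],[0,0,0]],
  [[0.012,0.043,0],[0,0,0]],
  [[0.012,0.043,0],[0,0,0]],
  [[0.012,0.043,0],[0,0,0]],
  [[0.012,0.043,0],[0,0,0]],
  [[0.012,0.043,0],[0,0,0]],
  [[0.012,0.043,0],[0,0,0]],
  [[0.01,0.043,0],[0,0,0]],
  [[0.004,0.035,0],[0,0,0]],
  [[0,0.01,0],[0,0,0]],
  [[0,0,0],[0,10,0]],
  [[0,0,0],[0,10,0]],
  [[0,0,0],[0,10,0]],
  [[0,0,0],[0,10,0]],
  [[0,0,0],[0,10,0]],
  [[0,0,0],[0,0,0]],
  [[0,0,0],[0,0,0]],
], fingers=0)

```text
time: 12.1
tool_pos: [549.6, -37.0, 274.7]
tcp_rot: [-3.114, -0.773, -0.163]
contact_force: [0.3, 0.3, -0.7]
grip_width: 0.1
finger_force: 0.0
```

Run:
```python
from h import *
where(); go((-6,-30,214),lean(50))
```

```text
t 12.1 st [-101.5  -39.7  274.7] w [549.6 -37.  274.7] j [-0.26  0.02  2.06  0.33  0.31  1.18] F [ 0.3  0.3 -0.7] grip 0.1 0.0
rot [-1.94  5.72  0.28] shift after [ 0.0149 -0.0097  0.1122] shift before [ 0.0261 -0.0058  0.1104]
```

Run:
```python
from h import *
where(); go((-5.5,-30,196),lean(40))
```

```text
t 12.1 st [-101.5  -39.7  274.7] w [549.6 -37.  274.7] j [-0.26  0.02  2.06  0.33  0.31  1.18] F [ 0.3  0.3 -0.7] grip 0.1 0.0
rot [-1.91 -4.28  0.45] shift after [ 0.023  -0.0097  0.122 ] shift before [ 0.0139 -0.0055  0.1236]
```

servo_tool([
  [[0,0,0],[-1.9,-4.3,0.4]],
  [[0.006,-0.002,0.02],[0,0,0]],
  [[0.006,-0.003,0.03],[0,0,0]],
  [[0.006,-0.003,0.035],[0,0,0]],
  [[0.005,-0.002,0.027],[0,0,0]],
  [[0,0,0.01],[0,0,0]],
  [[0,0,0],[0,0,0]],
  [[0,0,0],[0,0,0]],
], fingers=0.33)

```text
time: 13.1
tool_pos: [647.7, -43.8, 204.4]
tcp_rot: [3.141, -0.685, -0.17]
contact_force: [-0.1, -0.5, -0.6]
grip_width: 30.4
finger_force: 0.0
```

Run:
```python
from h import *
import cv2
where(); go((26.8,-30,158),lean(40))
b=cv2.cvtColor(bot.capture('side'),cv2.COLOR_RGB2BGR);a=cv2.cvtColor(bot.capture('wrist'),cv2.COLOR_RGB2BGR)
cv2.imwrite('pics/m4.png',np.hstack([cv2.resize(a,(400,300)),cv2.resize(b[130:310,170:410],(400,300),interpolation=cv2.INTER_CUBIC)]))
```

```text
t 13.1 st [ -3.7 -29.5 204.4] w [647.7 -43.8 204.4] j [-0.19  0.31  1.86  0.05  0.28  1.51] F [-0.1 -0.5 -0.6] grip 30.4 0.0
rot [-0.05  0.73  0.09] shift after [-0.0065  0.0005  0.0552] shift before [-0.0058  0.0005  0.0552]
```

View pics/m4.png

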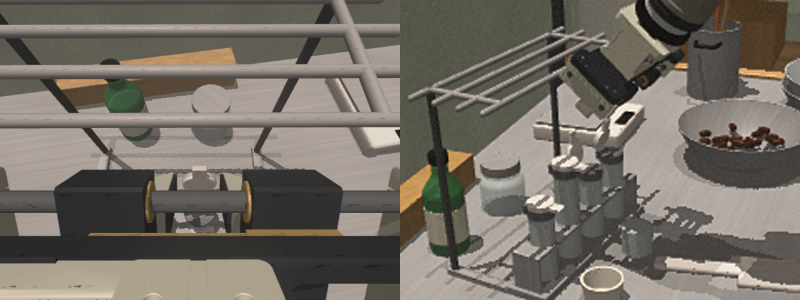

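Wrist panel: cap a's tab at (201,178) sits centred between the fingers. Side panel: the hand clears the shelf. I enter at lean 36.

Run:
```python
from h import *
go((26,-30,159.5),lean(36))
```

```text
rot [-0.04 -3.31  0.09] shift after [-0.0027  0.0004  0.0541] shift before [-0.0058  0.0004  0.0538]
```

servo_tool([
  [[-0.001,0,0.01],[0,-1.2,0]],
  [[-0.001,0,0.014],[0,-1.1,0]],
  [[-0.001,0,0.014],[0,-1,0]],
  [[0,0,0.011],[0,0,0]],
  [[0,0,0.005],[0,0,0]],
  [[0,0,0],[0,0,0]],
  [[0,0,0],[0,0,0]],
])

```text
time: 14.08
tool_pos: [678.0, -49.1, 159.6]
tcp_rot: [3.141, -0.628, -0.17]
contact_force: [0.1, -0.2, 0.1]
grip_width: 30.3
finger_force: 0.0
```

Run:
```python
from h import *
where();go((26,-30,159.5),lean(36))
```

```text
t 14.07 st [ 27.1 -29.6 159.6] w [678.  -49.1 159.6] j [-0.19  0.43  1.78  0.04  0.3   1.52] F [ 0.1 -0.2  0.1] grip 30.3 0.0
rot [-0.05  0.02  0.09] shift after [-0.0009  0.0004 -0.0006] shift before [-0.0009  0.0004 -0.0006]
```

servo_tool([
  [[0,0,0],[0,0,0]],
  [[0,0,0],[0,0,0]],
  [[0,0,0],[0,0,0]],
  [[0,0,0],[0,0,0]],
], fingers=0)

```text
time: 14.58
tool_pos: [678.2, -49.8, 159.7]
tcp_rot: [3.141, -0.628, -0.171]
contact_force: [-1.4, -5.4, 1.8]
grip_width: 12.2
finger_force: 30.0
```

```bash
cat >> h.py <<'E'
def path(W,L):
    """station waypoints (x,z) and leans (deg) -> tool rows dx,dz (m), dry"""
    for i in range(1,len(W)):
        f=np.radians(L[i-1]); dX,dZ=np.subtract(W[i],W[i-1])
        print(f'[[{(np.cos(f)*dX+np.sin(f)*dZ)/1000:.4f}, 0, {(np.sin(f)*dX-np.cos(f)*dZ)/1000:.4f}], [0, {L[i]-L[i-1]:.2f}, 0]],',end=' ')
    print()
E
python3 - <<'E'
from h import *
A=np.linspace(0,1.7,15); W=[(18+9*np.cos(a)-45.6*np.sin(a),114+9*np.sin(a)+45.6*np.cos(a)) for a in A]
print(np.round(W[::2],0).tolist()); path(W,np.linspace(36,30,15))
E
```

```text
[[27.0, 160.0], [16.0, 160.0], [5.0, 159.0], [-6.0, 154.0], [-15.0, 147.0], [-22.0, 138.0], [-26.0, 128.0], [-28.0, 117.0]]
[[-0.0041, 0, -0.0039], [0, -0.43, 0]], [[-0.0045, 0, -0.0033], [0, -0.43, 0]], [[-0.0049, 0, -0.0027], [0, -0.43, 0]], [[-0.0052, 0, -0.0021], [0, -0.43, 0]], [[-0.0055, 0, -0.0014], [0, -0.43, 0]], [[-0.0056, 0, -0.0007], [0, -0.43, 0]], [[-0.0056, 0, 0.0001], [0, -0.43, 0]], [[-0.0056, 0, 0.0008], [0, -0.43, 0]], [[-0.0054, 0, 0.0015], [0, -0.43, 0]], [[-0.0052, 0, 0.0022], [0, -0.43, 0]], [[-0.0049, 0, 0.0028], [0, -0.43, 0]], [[-0.0045, 0, 0.0034], [0, -0.43, 0]], [[-0.0040, 0, 0.0040], [0, -0.43, 0]], [[-0.0034, 0, 0.0045], [0, -0.43, 0]],
```

servo_tool([
  [[-0.0041,0,-0.0039],[0,-0.43,0]],
  [[-0.0045,0,-0.0033],[0,-0.43,0]],
  [[-0.0049,0,-0.0027],[0,-0.43,0]],
  [[-0.0052,0,-0.0021],[0,-0.43,0]],
  [[-0.0055,0,-0.0014],[0,-0.43,0]],
  [[-0.0056,0,-0.0007],[0,-0.43,0]],
  [[-0.0056,0,0.0001],[0,-0.43,0]],
  [[0,0,0],[0,0,0]],
])

```text
time: 15.58
tool_pos: [642.0, -43.6, 151.9]
tcp_rot: [3.141, -0.578, -0.17]
contact_force: [-1.6, -6.1, 3.8]
grip_width: 12.1
finger_force: 30.0
```

Run:
```python
from h import *
where()
```

```text
t 15.57 st [ -9.3 -30.4 151.9] w [642.  -43.6 151.9] j [-0.19  0.4   1.84  0.03  0.33  1.52] F [-1.6 -6.1  3.8] grip 12.1 30.0
```

servo_tool([
  [[-0.0056,0,0.0008],[0,-0.43,0]],
  [[-0.0054,0,0.0015],[0,-0.43,0]],
  [[-0.0052,0,0.0022],[0,-0.43,0]],
  [[-0.0049,0,0.0028],[0,-0.43,0]],
  [[-0.0045,0,0.0034],[0,-0.43,0]],
  [[-0.0036,0,0.0036],[0,-0.43,0]],
  [[-0.0024,0,0.003],[0,-0.43,0]],
  [[0,0,0],[0,0,0]],
])

```text
time: 16.58
tool_pos: [623.0, -40.4, 119.1]
tcp_rot: [3.141, -0.521, -0.17]
contact_force: [-6.3, -6.2, 4.5]
grip_width: 12.5
finger_force: 30.0
```

Run:
```python
from h import *
where()
```

```text
t 16.57 st [-28.7 -30.4 119.1] w [623.  -40.4 119.1] j [-0.19  0.43  1.88  0.03  0.32  1.52] F [-6.3 -6.2  4.5] grip 12.5 30.0
```

servo_tool([
  [[-0.001,0,0.0017],[0,0,0]],
  [[-0.001,0,0.0017],[0,0,0]],
  [[-0.0005,0,0.001],[0,0,0]],
  [[0,0,0],[0,0,0]],
])

```text
time: 17.08
tool_pos: [622.6, -40.3, 113.8]
tcp_rot: [3.141, -0.52, -0.17]
contact_force: [-7.8, -6.7, 4.0]
grip_width: 13.4
finger_force: 30.0
```

servo_tool([
  [[0,0,0],[0,0,0]],
  [[0,0,0],[0,0,0]],
  [[0,0,-0.008],[0,0,0]],
  [[0,0,-0.017],[0,0,0]],
  [[0,0,-0.005],[0,0,0]],
  [[0,0,0],[0,0,0]],
], fingers=0.33)

```text
time: 17.82
tool_pos: [609.2, -37.2, 141.2]
tcp_rot: [3.141, -0.524, -0.17]
contact_force: [0.6, 0.1, 0.3]
grip_width: 30.4
finger_force: 0.0
```

servo_tool([
  [[0,0,0],[0,0,0]],
  [[0,0,0],[0,0,0]],
  [[0.012,0,0.004],[0,0,0]],
  [[0.012,0,0.004],[0,0,0]],
  [[0,0,0],[0,0,0]],
], fingers=0)

```text
time: 18.45
tool_pos: [635.0, -41.8, 145.6]
tcp_rot: [3.141, -0.524, -0.17]
contact_force: [0.4, -0.5, -0.6]
grip_width: 0.5
finger_force: 0.0
```

Run:
```python
from h import *
import cv2
where();go((-17,-30,126),lean(30))
cv2.imwrite('pics/s5.png',cv2.cvtColor(bot.capture('side'),cv2.COLOR_RGB2BGR))
```

```text
t 18.45 st [-16.6 -29.8 145.6] w [635.  -41.8 145.6] j [-0.19  0.4   1.82  0.03  0.39  1.53] F [ 0.4 -0.5 -0.6] grip 0.5 0.0
rot [-0.03 -0.02  0.09] shift after [-0.0102  0.0002  0.0167] shift before [-0.0102  0.0002  0.0167]
```

servo_tool([
  [[-0.004,0,0.006],[0,0,0]],
  [[-0.004,0,0.007],[0,0,0]],
  [[-0.002,0,0.0035],[0,0,0]],
  [[-0.0005,0,0.001],[0,0,0]],
  [[0,0,0],[0,0,0]],
])

```text
time: 19.12
tool_pos: [633.1, -41.4, 124.9]
tcp_rot: [3.141, -0.523, -0.17]
contact_force: [-1.5, 0.0, 2.1]
grip_width: 0.3
finger_force: 0.9
```

servo_tool([
  [[-0.0005,0,0.001],[0,0,0]],
  [[-0.0005,0,0.001],[0,0,0]],
  [[0,0,0],[0,0,0]],
])

```text
time: 19.5
tool_pos: [633.5, -41.4, 123.8]
tcp_rot: [3.141, -0.524, -0.17]
contact_force: [-7.9, 1.7, 11.1]
grip_width: 0.3
finger_force: 5.6
```

servo_tool([
  [[-0.0005,0,0.001],[0,0,0]],
  [[-0.0005,0,0.001],[0,0,0]],
  [[0,0,0],[0,0,0]],
])

```text
time: 19.88
tool_pos: [633.6, -41.4, 123.0]
tcp_rot: [3.141, -0.526, -0.17]
contact_force: [-15.9, 1.3, 21.7]
grip_width: 0.5
finger_force: 11.1
```

servo_tool([
  [[0.004,0,-0.008],[0,0,0]],
  [[0.011,0,-0.018],[0,0,0]],
  [[0.011,0,-0.018],[0,0,0]],
  [[0.011,0,-0.018],[0,0,0]],
  [[0,0.018,0],[0,2,0]],
  [[0,0.023,0],[0,2,0]],
  [[0,0.019,0],[0,2,0]],
  [[0,0,0],[0,0,0]],
  [[0,0,0],[0,0,0]],
], fingers=0.33)

```text
time: 21.0
tool_pos: [624.6, -100.5, 192.6]
tcp_rot: [3.141, -0.627, -0.17]
contact_force: [-0.0, -0.2, -0.4]
grip_width: 29.9
finger_force: 0.0
```

Run:
```python
from h import *
import cv2
where();go((7.3,-90,159),lean(36))
b=cv2.cvtColor(bot.capture('side'),cv2.COLOR_RGB2BGR);a=cv2.cvtColor(bot.capture('wrist'),cv2.COLOR_RGB2BGR)
cv2.imwrite('pics/m6.png',np.hstack([cv2.resize(a[180:430,150:480],(400,300)),cv2.resize(b[130:310,170:410],(400,300),interpolation=cv2.INTER_CUBIC)]))
```

```text
t 21.0 st [-16.7 -89.4 192.6] w [ 624.6 -100.5  192.6] j [-0.33  0.31  1.87  0.27  0.35  1.19] F [-0.  -0.2 -0.4] grip 29.9 0.0
rot [-0.05  0.09  0.08] shift after [-0.0003  0.0006  0.0413] shift before [-0.0002  0.0006  0.0413]
```

View pics/m6.png

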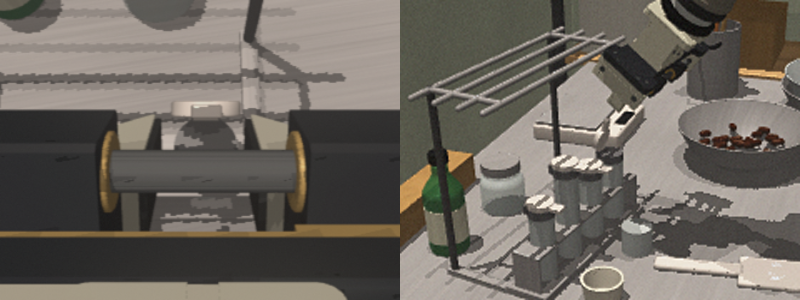

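Wrist panel: b's tab at (207,108) is centred between the fingers. Side panel: cap a lies shut at (592,167). I go on to pinch b.

servo_tool([
  [[0,0,0.01],[0,0,0]],
  [[0,0,0.014],[0,0,0]],
  [[0,0.0005,0.012],[0,0,0]],
  [[0,0,0.005],[0,0,0]],
  [[0,0,0],[0,0,0]],
  [[0,0,0],[0,0,0]],
])

```text
time: 21.85
tool_pos: [648.0, -105.3, 159.5]
tcp_rot: [3.141, -0.627, -0.17]
contact_force: [0.5, -0.8, -0.3]
grip_width: 30.5
finger_force: 0.0
```

servo_tool([
  [[0,0,0],[0,0,0]],
  [[0,0,0],[0,0,0]],
  [[0,0,0],[0,0,0]],
  [[0,0,0],[0,0,0]],
], fingers=0)

```text
time: 22.35
tool_pos: [648.1, -105.7, 159.7]
tcp_rot: [3.141, -0.628, -0.17]
contact_force: [-2.4, -2.4, 2.0]
grip_width: 12.1
finger_force: 30.0
```

Run:
```python
from h import *
o=where(); q=st(o['tool_pos'])[0]; v=np.array([q[0]-18,q[2]-114]); r=np.hypot(*v); a0=np.arctan2(v[1],v[0])
n=13; a=np.linspace(a0,np.pi-0.03,n); W=[(18+r*np.cos(t),114+r*np.sin(t)) for t in a]
print(r,a0); path(W,np.linspace(36,30,n))
```

```text
t 22.35 st [  7.3 -90.5 159.7] w [ 648.1 -105.7  159.7] j [-0.32  0.4   1.85  0.31  0.29  1.15] F [-2.4 -2.4  2. ] grip 12.1 30.0
46.92365539198498 1.8011961538532235
[[-0.0048, 0, -0.0017], [0, -0.50, 0]], [[-0.0050, 0, -0.0011], [0, -0.50, 0]], [[-0.0051, 0, -0.0005], [0, -0.50, 0]], [[-0.0051, 0, 0.0001], [0, -0.50, 0]], [[-0.0051, 0, 0.0007], [0, -0.50, 0]], [[-0.0050, 0, 0.0012], [0, -0.50, 0]], [[-0.0048, 0, 0.0018], [0, -0.50, 0]], [[-0.0045, 0, 0.0024], [0, -0.50, 0]], [[-0.0042, 0, 0.0029], [0, -0.50, 0]], [[-0.0039, 0, 0.0034], [0, -0.50, 0]], [[-0.0034, 0, 0.0038], [0, -0.50, 0]], [[-0.0030, 0, 0.0042], [0, -0.50, 0]],
```

servo_tool([
  [[-0.0048,0,-0.0017],[0,-0.5,0]],
  [[-0.005,0,-0.0011],[0,-0.5,0]],
  [[-0.0051,0,-0.0005],[0,-0.5,0]],
  [[-0.0051,0,0.0001],[0,-0.5,0]],
  [[-0.0051,0,0.0007],[0,-0.5,0]],
  [[-0.005,0,0.0012],[0,-0.5,0]],
  [[-0.0048,0,0.0018],[0,-0.5,0]],
  [[-0.0045,0,0.0024],[0,-0.5,0]],
  [[-0.0042,0,0.0029],[0,-0.5,0]],
  [[-0.0039,0,0.0034],[0,-0.5,0]],
  [[-0.0034,0,0.0038],[0,-0.5,0]],
  [[-0.003,0,0.004],[0,-0.5,0]],
  [[0,0,0],[0,0,0]],
  [[0,0,0],[0,0,0]],
])

```text
time: 24.1
tool_pos: [611.6, -99.4, 114.7]
tcp_rot: [3.141, -0.521, -0.17]
contact_force: [-1.9, -5.8, 3.6]
grip_width: 12.5
finger_force: 30.0
```

servo_tool([
  [[0,0,0],[0,0,0]],
  [[0,0,0],[0,0,0]],
  [[0,0,-0.008],[0,0,0]],
  [[0,0,-0.017],[0,0,0]],
  [[0,0,-0.005],[0,0,0]],
  [[0,0,0],[0,0,0]],
], fingers=0.33)

```text
time: 24.85
tool_pos: [597.6, -96.7, 142.1]
tcp_rot: [3.141, -0.524, -0.17]
contact_force: [0.3, 0.0, -0.1]
grip_width: 30.8
finger_force: 0.0
```

servo_tool([
  [[0,0,0],[0,0,0]],
  [[0,0,0],[0,0,0]],
  [[0.012,0,0.004],[0,0,0]],
  [[0.012,0,0.004],[0,0,0]],
  [[0,0,0],[0,0,0]],
], fingers=0)

```text
time: 25.48
tool_pos: [623.4, -101.2, 146.5]
tcp_rot: [3.141, -0.524, -0.17]
contact_force: [-0.1, -0.7, -0.1]
grip_width: 0.3
finger_force: 0.0
```

Run:
```python
from h import *
where();go((-17,-90,128),lean(30))
```

```text
t 25.48 st [-17.9 -90.3 146.5] w [ 623.4 -101.2  146.5] j [-0.32  0.39  1.83  0.19  0.4   1.26] F [-0.1 -0.7 -0.1] grip 0.3 0.0
rot [-0.03 -0.01  0.11] shift after [-0.0085 -0.0003  0.0164] shift before [-0.0085 -0.0003  0.0164]
```

servo_tool([
  [[-0.004,0,0.007],[0,0,0]],
  [[-0.004,0,0.007],[0,0,0]],
  [[-0.0025,0,0.004],[0,0,0]],
  [[-0.001,0,0.0015],[0,0,0]],
  [[-0.0005,0,0.0015],[0,0,0]],
  [[0,0,0],[0,0,0]],
])

```text
time: 26.22
tool_pos: [621.7, -100.7, 123.4]
tcp_rot: [3.141, -0.524, -0.17]
contact_force: [-11.9, 2.0, 16.8]
grip_width: 0.5
finger_force: 8.0
```

servo_tool([
  [[-0.0005,0,0.001],[0,0,0]],
  [[0,0,0],[0,0,0]],
  [[0,0,0],[0,0,0]],
])

```text
time: 26.6
tool_pos: [621.8, -100.7, 123.0]
tcp_rot: [3.141, -0.525, -0.17]
contact_force: [-14.8, 2.8, 21.6]
grip_width: 0.3
finger_force: 10.6
```

Both caps bottom out at the same height, so both are shut. Next is the tall cap.

servo_tool([
  [[0,0,-0.01],[0,0,0]],
  [[0,0,-0.02],[0,0,0]],
  [[0,0,-0.025],[0,0,0]],
  [[0.002,0,-0.015],[0,0,0]],
  [[0,-0.02,0],[0,1,0]],
  [[0,-0.03,0],[0,1,0]],
  [[0,-0.03,0],[0,1,0]],
  [[0,-0.025,0],[0,1,0]],
  [[0,-0.015,0],[0,1,0]],
  [[0,0,0],[0,1,0]],
  [[0,0,0],[0,0,0]],
], fingers=0.33)

```text
time: 27.98
tool_pos: [609.3, 22.7, 182.0]
tcp_rot: [3.141, -0.626, -0.17]
contact_force: [-0.6, 0.1, -0.4]
grip_width: 30.5
finger_force: 0.0
```

Run:
```python
from h import *
where();go((-28,30,147),lean(36))
```

```text
t 27.98 st [-52.9  29.3 182. ] w [609.3  22.7 182. ] j [-0.05  0.3   1.92 -0.24  0.3   1.89] F [-0.6  0.1 -0.4] grip 30.5 0.0
rot [-0.03  0.12  0.1 ] shift after [-0.0004 -0.0007  0.0429] shift before [-0.0003 -0.0006  0.043 ]
```

servo_tool([
  [[0,0,0.01],[0,-0.7,0]],
  [[0,0,0.013],[0,-0.7,0]],
  [[0,0,0.013],[0,-0.6,0]],
  [[0,0,0.0065],[0,0,0]],
  [[0,0,0],[0,0,0]],
  [[0,0,0],[0,0,0]],
])

```text
time: 28.72
tool_pos: [633.6, 19.0, 147.6]
tcp_rot: [3.141, -0.592, -0.17]
contact_force: [0.8, 0.1, 0.4]
grip_width: 30.1
finger_force: 0.0
```

servo_tool([
  [[0,0,0],[0,0,0]],
  [[0,0,0],[0,0,0]],
  [[0,0,0],[0,0,0]],
  [[0,0,0],[0,0,0]],
], fingers=0)

```text
time: 29.22
tool_pos: [633.6, 18.5, 147.9]
tcp_rot: [3.141, -0.592, -0.17]
contact_force: [-2.1, -3.8, 4.0]
grip_width: 11.7
finger_force: 30.0
```

Run:
```python
from h import *
o=where(); q=st(o['tool_pos'])[0]; v=np.array([q[0]-18,q[2]-144]); r=np.hypot(*v); a0=np.arctan2(v[1],v[0])
n=13; a=np.linspace(a0,a0-1.2,n); W=[(18+r*np.cos(t),144+r*np.sin(t)) for t in a]
print(r,a0,W[-1]); path(W,np.linspace(34,36,n))
```

```text
t 29.23 st [-28.2  29.4 147.9] w [633.6  18.5 147.9] j [-0.06  0.39  1.87 -0.22  0.29  1.87] F [-2.1 -3.8  4. ] grip 11.7 30.0
46.36168580340421 3.0583590135727543 (np.float64(4.851091648281404), np.float64(188.45798150716783))
[[0.0031, 0, -0.0035], [0, 0.17, 0]], [[0.0034, 0, -0.0031], [0, 0.17, 0]], [[0.0037, 0, -0.0028], [0, 0.17, 0]], [[0.0040, 0, -0.0024], [0, 0.17, 0]], [[0.0042, 0, -0.0019], [0, 0.17, 0]], [[0.0044, 0, -0.0015], [0, 0.17, 0]], [[0.0045, 0, -0.0010], [0, 0.17, 0]], [[0.0046, 0, -0.0006], [0, 0.17, 0]], [[0.0046, 0, -0.0001], [0, 0.17, 0]], [[0.0046, 0, 0.0004], [0, 0.17, 0]], [[0.0046, 0, 0.0009], [0, 0.17, 0]], [[0.0044, 0, 0.0013], [0, 0.17, 0]],
```

servo_tool([
  [[0.0031,0,-0.0035],[0,0.17,0]],
  [[0.0034,0,-0.0031],[0,0.17,0]],
  [[0.0037,0,-0.0028],[0,0.17,0]],
  [[0.004,0,-0.0024],[0,0.17,0]],
  [[0.0042,0,-0.0019],[0,0.17,0]],
  [[0.0044,0,-0.0015],[0,0.17,0]],
  [[0.0045,0,-0.001],[0,0.17,0]],
  [[0.0046,0,-0.0006],[0,0.17,0]],
  [[0.0046,0,-0.0001],[0,0.17,0]],
  [[0.0046,0,0.0004],[0,0.17,0]],
  [[0.0046,0,0.0009],[0,0.17,0]],
  [[0.0044,0,0.0013],[0,0.17,0]],
  [[0,0,0],[0,0,0]],
])

```text
time: 30.85
tool_pos: [666.5, 13.0, 189.1]
tcp_rot: [3.141, -0.629, -0.17]
contact_force: [-2.9, -5.0, 4.0]
grip_width: 12.0
finger_force: 30.0
```

Run:
```python
from h import *
where()
```

```text
t 30.85 st [  5.1  29.6 189.1] w [666.5  13.  189.1] j [-0.07  0.38  1.77 -0.17  0.37  1.82] F [-2.9 -5.   4. ] grip 12.0 30.0
```

servo_tool([
  [[0,0,0],[0,0,0]],
  [[0,0,0],[0,0,0]],
  [[-0.004,0,-0.003],[0,0,0]],
  [[-0.01,0,-0.007],[0,0,0]],
  [[-0.01,0,-0.0075],[0,0,0]],
  [[0,0,0],[0,0,0]],
], fingers=0.33)

```text
time: 31.6
tool_pos: [635.9, 18.7, 188.2]
tcp_rot: [3.141, -0.627, -0.17]
contact_force: [0.6, 0.2, 0.4]
grip_width: 30.0
finger_force: 0.0
```

servo_tool([
  [[-0.005,0,0.007],[0,0,0]],
  [[-0.005,0,0.007],[0,0,0]],
  [[0,0,0],[0,0,0]],
  [[0,0,0],[0,0,0]],
], fingers=0)

```text
time: 32.1
tool_pos: [637.3, 18.3, 170.7]
tcp_rot: [3.141, -0.628, -0.17]
contact_force: [-0.2, -0.3, 1.1]
grip_width: 0.6
finger_force: 0.0
```

Run:
```python
from h import *
where();go((12.3,30,173),lean(36))
```

```text
t 32.1 st [-24.5  29.8 170.7] w [637.3  18.3 170.7] j [-0.06  0.36  1.87 -0.23  0.3   1.88] F [-0.2 -0.3  1.1] grip 0.6 0.0
rot [-0.04  0.04  0.09] shift after [ 0.0311 -0.0002  0.0198] shift before [ 0.0311 -0.0001  0.0198]
```

servo_tool([
  [[0.005,0,0.003],[0,0,0]],
  [[0.007,0,0.0045],[0,0,0]],
  [[0.007,0,0.0045],[0,0,0]],
  [[0.006,0,0.004],[0,0,0]],
  [[0.004,0,0.0025],[0,0,0]],
  [[0.0021,0,0.0013],[0,0,0]],
  [[0,0,0],[0,0,0]],
])

```text
time: 32.98
tool_pos: [673.4, 12.0, 173.0]
tcp_rot: [3.141, -0.628, -0.17]
contact_force: [1.3, -0.4, -0.1]
grip_width: 0.5
finger_force: 0.1
```

Run:
```python
from h import *
where()
```

```text
t 32.98 st [ 12.1  29.9 173. ] w [673.4  12.  173. ] j [-0.07  0.41  1.77 -0.18  0.34  1.83] F [ 1.3 -0.4 -0.1] grip 0.5 0.1
```

servo_tool([
  [[0.0016,0,0.0012],[0,0,0]],
])

```text
time: 33.1
tool_pos: [675.1, 11.8, 173.0]
tcp_rot: [3.141, -0.627, -0.17]
contact_force: [-1.2, 0.0, -0.7]
grip_width: 0.7
finger_force: 0.5
```

servo_tool([
  [[0.0016,0,0.0012],[0,0,0]],
])

```text
time: 33.22
tool_pos: [677.2, 11.4, 173.0]
tcp_rot: [3.141, -0.627, -0.17]
contact_force: [-0.7, 0.2, -0.6]
grip_width: 0.3
finger_force: 0.5
```

Run:
```python
from h import *
import cv2
where()
im=bot.capture('side')
hsv=cv2.cvtColor(im,cv2.COLOR_RGB2HSV)
print('hinge',proj('side',fr(SP,(18,30,144))).round(0))
for th in(1.2,1.4,1.57,1.7,1.85):
    s,c=np.sin(th),np.cos(th); print(th,'tip',proj('side',fr(SP,(18-48*c+3*s,30,144+48*s+3*c))).round(0),'disc',proj('side',fr(SP,(18-18*c+4*s,30,144+18*s+4*c))).round(0))
u,v=proj('side',fr(SP,(18,30,144)))[0].astype(int)
m=((im.min(2)>165)).astype(int)
print(u-25,v-40)
for r in m[v-40:v+12,u-25:u+30]: print(''.join('.#'[x] for x in r))
```

```text
t 33.23 st [ 15.9  29.9 173. ] w [677.2  11.4 173. ] j [-0.07  0.42  1.76 -0.18  0.34  1.82] F [-0.7  0.2 -0.6] grip 0.3 0.5
hinge [[261. 229.]]
1.2 tip [[266. 211.]] disc [[262. 221.]]
1.4 tip [[262. 209.]] disc [[260. 221.]]
1.57 tip [[259. 208.]] disc [[259. 221.]]
1.7 tip [[256. 208.]] disc [[258. 221.]]
1.85 tip [[254. 208.]] disc [[257. 221.]]
236 188
.......................................................
.......................................................
.......................................................
.......................................................
.......................................................
.......................................................
.......................................................
.......................................................
.......................................................
.......................................................
.......................................................
.......................................................
.......................................................
............
[... 1471 characters left out ...]
.............#######.....###
..#....#.##.##.#####.....................#####....#####
.........#..######.###....................###....######
........##..#######.##....................##...#######.
.......#...#.###.####.#........................##....#.
.......##..###.###.#..#................................
........#..###.#.##.###................................
.........#####.#.#..#.#................................
.........######.#.#...#.#..............................
.........##..#.##.##..###..............................
..###....#..##..##..#.####.............................
###.......#.######....###..............................
##.......#.##..##....###...............................
```

servo_tool([
  [[-0.006,0,-0.0045],[0,0,0]],
  [[-0.013,0,-0.0095],[0,0,0]],
  [[-0.013,0,-0.0095],[0,0,0]],
  [[0,0,-0.02],[0,-3,0]],
  [[0,0,-0.035],[0,-5,0]],
  [[0,0,-0.04],[0,-8,0]],
  [[0,0,-0.03],[0,-10,0]],
  [[0,0,0],[0,-8,0]],
  [[0,0,0],[0,0,0]],
  [[0,0,0],[0,0,0]],
])

```text
time: 34.52
tool_pos: [581.5, 27.6, 275.4]
tcp_rot: [3.14, -0.064, -0.171]
contact_force: [0.2, -0.4, -0.3]
grip_width: 0.5
finger_force: 0.0
```

Run:
```python
from h import *
import cv2
where(); CM['w']=bot.camera_model('wrist')
iw=bot.capture('wrist'); im=bot.capture('side')
cv2.imwrite('pics/w9.png',iw[:,:,::-1]); cv2.imwrite('pics/s9.png',im[:,:,::-1])
for n in('w','side'):
  print(n,'hinge',proj(n,fr(SP,(18,30,144))).round(0),'mouth',proj(n,fr(SP,(0,30,144))).round(0))
  for th in(1.2,1.4,1.57,1.7,1.85):
    s,c=np.sin(th),np.cos(th); print(th,[proj(n,fr(SP,(18-51*c,30+d,144+51*s))).round(0)[0].tolist() for d in(-7,7)],'disc',proj(n,fr(SP,(18-18*c,30,144+18*s))).round(0)[0])
  for y,z in((90,114),(-30,114),(-90,114)): print('tabend shut',y,proj(n,fr(SP,(-33,y,z+6))).round(0)[0])
u,v=proj('w',fr(SP,(18,30,180)))[0].astype(int); print(u-26,v-40)
g=iw.min(2)
if 40<v<440:
  for r in g[v-40:v+40,max(u-26,0):u+26]: print(''.join(' .:-=+*#%@'[min(9,x//26)] for x in r))
```

```text
t 34.52 st [-81.1  29.5 275.4] w [581.5  27.6 275.4] j [-0.08  0.38  1.33 -0.01  1.36  1.66] F [ 0.2 -0.4 -0.3] grip 0.5 0.0
w hinge [[317. 113.]] mouth [[317. 138.]]
1.2 [[328.0, 132.0], [306.0, 132.0]] disc [317. 119.]
1.4 [[328.0, 115.0], [305.0, 115.0]] disc [317. 114.]
1.57 [[328.0, 100.0], [305.0, 100.0]] disc [317. 109.]
1.7 [[328.0, 88.0], [305.0, 88.0]] disc [317. 105.]
1.85 [[328.0, 76.0], [305.0, 76.0]] disc [317. 102.]
tabend shut 90 [244. 182.]
tabend shut -30 [389. 182.]
tabend shut -90 [462. 182.]
side hinge [[261. 229.]] mouth [[268. 230.]]
1.2 [[269.0, 209.0], [265.0, 211.0]] disc [263. 222.]
1.4 [[265.0, 207.0], [261.0, 209.0]] disc [262. 221.]
1.57 [[262.0, 206.0], [258.0, 208.0]] disc [261. 221.]
1.7 [[259.0, 206.0], [255.0, 208.0]] disc [260. 221.]
1.85 [[256.0, 206.0], [253.0, 208.0]] disc [259. 221.]
tabend shut 90 [266. 256.]
tabend shut -30 [296. 232.]
tabend shut -90 [308. 222.]
290 64
++++++++++++++++++++++++++++++++++++++++++++++++++++
+++++++++++++++++=+++++++++++=-=++++++++++=-=+++++++
-----=+++++=------=++++=-------=+++=--------=+++=---
----------------
[... 3364 characters left out ...]
=========--
#####*+++++++++++==+++========++==================--
#####*++++++==========++=+=++=======-=============--
####*+======------==+=========-------==========-----
####+-------::::::-====-------::::::-====------::---
####+-:::::::---:::----::::::::::::::----::::::::---
####+-:::--:-:::-:::::::::::-:::::::::::::::::::-:--
####+-:-:::--:::-:::::-:::::::::::::::::::::::::::--
****+-:::::--::-::::::::::::-:::-::::::::-::::::::-=
****=-:-----:-:-:---:::::-:::::::::::::::::::-:::-=*
****=-:-----:::::--:-:::----::::::::-::-:::::::::-=*
**#*+-:-:-:----:-:::-:::--:-:-:-::::::::::::::::::-+
****+-::::::::::::-::-::---::::::::--::::-::::::::-+
****+-::-::--------:::::::::-------==-::::::::-----=
```

Run:
```python
import cv2
g=cv2.imread('pics/w9.png').min(2)
for r in g[104:192:2,222:482:3]: print(''.join(' .:-=+*#%@'[min(9,x//26)] for x in r))
```

```text
#***::----------------------------------------:--:------:--:---:--:---:--:--:::-+=-:--:
****:=:::::-::::::-:::-:----------------::-:::--::--::--::---:---:--::---:-:=:=+++=-=:-
****:=--==--===:-==-===-=---------------=======================================+++=====
****:==========::==++=====-------------========================================+++=====
****:==++==+==+:-++=++=+++==--------===+=++==++=++=++==++=+++=++=++++++=++=++=+*+++++++
#***:++++++++++--++++++++++++%%%%%%===+++++++++++++++++++++++++++++++++++++++-+*+++++++
##**-=+++++++++--=+++++++++++**+***===+++++++++++++++=======+++++++++++++++++-+++++*+++
##**=*****=-+++--=++++++++++=========+++++++++++++++==#####*++++++++++++++++::*#####+++
#***+%#*#%+:++=:-++++++++++=+=======+============-==-=#*##*+==============+=:-++###*+++
****#%%%%#+:++:-=**********+++=======+***********+++-+#%####*******++++++***::*######*+
***#%%%%%%%=++::=*********++++===+====***********++++%%%#####******+++++++**-*########*
*++%%%%%%%%%+*+-****=****+=+=+========+*********++++#%%#######*********++++:+##########
**=%%%%%%%%%#+***********+=++==========+==-*
[... 2071 characters left out ...]
***####*-+++-::-::::-+++=+++-+++:-:::::-+++++++++-=*****=++++++++++-------=#####++++
+====*####*-------:::::------------::::::::::-:::::::+*****:--:-------=------=#####++++
+++=+*####*=+=-===::::-===-===-=====-:::::===========+*****====++++++++----+++#####++++
+++++*####*======+=:::-==========+===-::--===========+*****====+++++++=----++=*****++++
+++++++======+====-::::======+=======================:::::=====+++++++=----++++++++++++
++++++++=++=======-::::=+++==========================::::======++++++++----++++++++++++
++++++++====+======::-===============================-:::======++++++++----++++++++++++
++++++++=+======++=:::===============================-:::======++++++++----++++++++++++
```

```bash
python3 -c "
from plant import bot
print(bot.close_job())"
```

```text
the job is handed in; nothing more can be done
None
```

The job is handed in at 34.5 s: the mill stands upright in the tray beside the stone, caps a and b are pressed shut, and the tall cap was then opened to about 1.7 rad, the only one open in the last wrist image.

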